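Change the sample on the scanning turntable

ROBOT

A 6-joint arm with a two-finger parallel gripper is mounted at the origin on the work surface. World frame = base frame: x ahead of the robot, y to its left, z up, the work surface at z = 0. Lengths are in m, angles in degrees, forces in N, time in s.
With the tool pointing down it reaches from about 0.4 to 0.825 m from the base axis. Payload 7 kg.
Tool frame: the origin (TCP) lies midway between the tips of the shut fingers; the grasp point (between the pads) lies 19 mm behind it; z points along the fingers, y is the line along which they close (so a half turn about z gives the same grasp; the last joint's range is limited). The gripper opens to 88 mm and grips with 3 to 60 N. Pads are 19 mm wide; open, the fingers measure 130 mm over their backs; the gripper's body (78 mm by 193 mm) begins 47 mm behind the grasp point.
Start: joints at [-60.384, 20.546, 0.682, 0, -70.136, -16.507], TCP at [0.153, -0.657, 0.227] pointing down, gripper open.
Joint ranges: [-176.03, 176.03], [-82.01, 121.73], [-58.28, 71.71], [-173.87, 95.51], [-174.79, -0.11], [-173.66, 173.66]. Speed limits (degrees/s): [136.94, 136.94, 172.46, 180, 180, 180].

INTERFACE

Orientations are given as a 3x3 rotation matrix whose columns are the frame's x, y, z axes.
In Python, from rig import robot gives the robot as it stands. Calls block until the motion is done:
- robot.goto(position, orientation): joint-space move of the TCP to a pose.
- robot.servo_line(position, ori=None, speed=0.15): straight line of the TCP; ori=None keeps the orientation; speed is the mean speed in m/s.
- robot.movej(angles): joint-space move.
- robot.move_gripper(opening): opening from 0.0 (shut) to 1.0 (fully open); the grip force is fixed at half the most; returns when the fingers have stopped.
- robot.dwell(seconds).
- robot.ik(position, orientation): joint angles nearest the present ones, or None.
- robot.grab_frame(name): name is "side" or "top" or "wrist"; returns (picture, depth): 384x512x3 uint8, red, green, blue; 384x512 float32, m along the optical axis (not along the pixel's ray), 0 where there is no reading.
- robot.camera_info(name): a dict with "vfov" (degrees; the focal length in pixels is half the picture's height over the tangent of half this angle, whatever the lens; pixels are square), "cx", "cy" (the principal point, pixels), "view" (4x4, takes a point from world to camera coordinates); the wrist camera has in their place "T_tool_cam" (4x4, takes a point from camera to tool coordinates, whose origin is the TCP and whose axes are the flange's). Camera axes: x right, y down, z forward; pixel columns grow to the right and rows downward; lengths in m; the calibration is good to about 2 mm. A picture is of the moment at which its call begins: read the wrist's pose just before it. camera_info takes no time and is no camera call.
A pose or a line that the arm cannot do raises robot.Unreachable and nothing moves.
- robot.job_done(): hands the job in; it is judged then, once.
Readings, each from a call of its own:
- robot.read_t(): time.
- robot.read_qpos(): joint angles.
- robot.read_qvel(): joint speeds.
- robot.read_effort(): joint torques, N m.
- robot.read_position(): TCP position.
- robot.read_tcp_rot(): TCP orientation.
- robot.read_force(): force on the tool from outside, world axes, zero at the start.
- robot.read_ft_torque(): the same for the moment, N m.
- robot.read_grip_width(): opening from 0.0 (shut) to 1.0 (fully open).
- robot.read_finger_force(): force on a finger pad.
Only numpy, scipy, OpenCV 4.12 (cv2) and the standard library are available. Lean on these libraries where they do the work, as an engineer would, in place of code of your own. Each camera call takes 0.05 s, during which the arm holds its last target. There are 200 camera calls.

TASK

The gear on the turntable has been scanned: put it flat in the grey tray. Move the plaster bust and the aluminium coupling, which block the bearing in the plywood rack, onto the black rubber mat; only once both stand there take the bearing on its wooden block out of the rack and stand it at the centre of the turntable. After that put the bust and the coupling back in the rack, each upright on the very spot it came from, and let nothing tip over on the way.

Things in the scene. Friction and masses are not known exactly. Their poses are not given: they have to be found in the camera images.
- bust: White plaster bust, loose, 0.12 kg, 75 mm tall: round foot 38 mm across, shoulders 32 mm wide up to 35 mm height, round head 26 mm across with straight sides 47 to 66 mm above the underside (grip there, from any side). Origin: centre of the underside, z up, face to -x. At the start it stands on one of the rack's two round spots.
- coupling: Plain aluminium coupling, loose, about 0.16 kg, 72 mm tall: round flange 40 mm across and 18 mm high, above it an upright round stem 30 mm across up to the top, with a dark bore and a thin dark groove (grip the stem, from any side). Origin: centre of the underside, z up. At the start it stands on the other round spot of the rack.
- bearing: Steel ball bearing, 62 mm outside, 20 mm wide, on edge, fixed in a pale wooden block 30 x 70 x 28 mm (x, y, z): one loose piece, about 0.27 kg, 84 mm tall. Origin: centre of the underside, z up. Bearing axis: own x, 53 mm up; grip the ring across its flat faces (along x, 20 mm), 60 to 70 mm above the underside. Starts in the rack's niche, its x along the rack's x.
- gear: Steel gear lying flat, loose, about 0.3 kg: toothed disc 62 mm across and 12 mm high with an upright round hub 28 mm across on top, up to 48 mm above the underside (grip the hub, from any side, above 14 mm). Origin: centre of the underside, z up. At the start it lies near the centre of the turntable.
- rack: Fixed plywood rack. Base board 8 mm thick, x -80..52, y -85..85 mm; origin on its underside, below the bearing's place. Niche round the bearing, open to -x, 68 mm high over the table: inner faces at x = 46 and y = +-45 mm, sides from x = -3. Two dark round spots 46 mm across: inner at x -37, y 0, outer at x -48, y 45 mm. First grip the outer piece along rack x, then the inner along rack y.
- turntable: Fixed black scanning turntable with small white dots: round top 170 mm across, 80 mm above the table. Origin: on the table, below the top's centre.
- tray: Fixed open grey plastic tray, 130 x 120 mm (x, y) and 22 mm high outside, walls and floor 4 mm thick. Origin: centre of the underside.
- mat: Fixed black rubber mat on the table, 100 x 170 mm (x, y), 4 mm thick, empty at the start; room for the bust and the coupling side by side. Origin: centre of the underside.
Things that resemble listed ones, but are neither listed nor needed, are in the scene too. Several things look just like the mat: the one meant starts farthest from the robot's base.

How it is judged (in metres and radians):
On the way, in this order (a step that is already met when the one before it is completed fails the run):
1. the bust and the coupling both stand released on the mat while the bearing is still in its niche (x of bust in the frame of mat between -0.05 and 0.05 m and y of bust in the frame of mat between -0.085 and 0.085 m and z of each of bust, coupling in the frame of mat below 0.008 m and angle between each of bust, coupling's own z axis and vertical below 0.15 rad and contact force between each of bust, coupling and the fingers below 0.1 N and linear speed of each of bust, coupling below 0.02 m/s and x of coupling in the frame of mat between -0.05 and 0.05 m and y of coupling in the frame of mat between -0.085 and 0.085 m and distance of bearing from where it was at the start of the episode below 0.02 m), for 0.2 s.
2. the bearing stands released at the centre of the turntable, the bust and the coupling still on the mat (horizontal distance between bearing and turntable below 0.015 m and z of bearing in the frame of turntable between 0.076 and 0.085 m and angle between bearing's own z axis and vertical below 0.12 rad and contact force between each of bearing, bust, coupling and the fingers below 0.1 N and linear speed of each of bearing, bust, coupling below 0.02 m/s and x of bust in the frame of mat between -0.05 and 0.05 m and y of bust in the frame of mat between -0.085 and 0.085 m and z of each of bust, coupling in the frame of mat below 0.008 m and angle between each of bust, coupling's own z axis and vertical below 0.15 rad and x of coupling in the frame of mat between -0.05 and 0.05 m and y of coupling in the frame of mat between -0.085 and 0.085 m), for 0.2 s.
At the end, for the whole second after the job is handed in: The bearing's block stands upright on the turntable within 15 mm of its centre, the gear lies flat in the tray, and the bust and the coupling each stand upright in the rack within 15 mm of where they stood at the start; all are released and at rest (horizontal distance between bearing and turntable below 0.015 m and z of bearing in the frame of turntable between 0.076 and 0.085 m and angle between each of bearing, gear, bust, coupling's own z axis and vertical below 0.12 rad and contact force between each of bearing, gear, bust, coupling and the fingers below 0.1 N and linear speed of each of bearing, gear, bust, coupling below 0.02 m/s and x of gear in the frame of tray between -0.04 and 0.04 m and y of gear in the frame of tray between -0.035 and 0.035 m and z of gear in the frame of tray below 0.01 m and distance of each of bust, coupling from where it was at the start of the episode below 0.015 m); the robot touches nothing.
It fails at once if a piece tips over (leans more than 0.6 rad) (angle between any of bust, coupling, bearing, gear's own z axis and vertical above 0.6 rad).
It also fails if it takes over 144 s, if anything falls off the work surface, if the arm or the gripper's body presses on something with over 40 N, if the wrist force passes 120 N, or if a joint passes its speed limit or range.

## Working session

There is one attempt and no reset: what is moved stays moved. The work goes in short steps, each a Python script; the robot and the scene stay as the last script left them, time stands still between calls to the robot, and variables do not carry over. Pictures are saved under pics/ and viewed, at most 14 in all, crops included, and the job is handed in when it is done.

```bash
mkdir -p pics; ls; cat > h.py <<'E'
import numpy as np, cv2
from rig import robot
def cam(n):
    c=robot.camera_info(n); f=192/np.tan(np.radians(c['vfov'])/2)
    if n=='wrist':
        T=np.eye(4);T[:3,:3]=robot.read_tcp_rot();T[:3,3]=robot.read_position()
        M=T@np.array(c['T_tool_cam'])
    else: M=np.linalg.inv(np.array(c['view']))
    return f,c['cx'],c['cy'],M
def grab(n):
    k=cam(n); im,d=robot.grab_frame(n)
    f,cx,cy,M=k
    v,u=np.mgrid[:384,:512]
    P=np.stack([(u-cx)/f*d,(v-cy)/f*d,d,np.ones_like(d)],-1)@M.T
    P=P[...,:3]; P[d==0]=np.nan
    return im,d,P
def save(n,im): cv2.imwrite('pics/'+n,im[...,::-1])
E
python3 - <<'E'
from h import *
for n in ['top','side']:
    im,d,P=grab(n); save(n+'0.png',im); np.save(n+'0.npy',P); print(n,robot.camera_info(n))
print(robot.camera_info('wrist'))
print(robot.read_t(),robot.read_tcp_rot())
E
```

```text
pics
top {'vfov': 43.65214742267132, 'cx': 259.02684653381544, 'cy': 187.0902077132034, 'view': array([[ 0.02369118, -0.99970274,  0.00575772, -0.02087666],
       [-0.99082788, -0.02424651, -0.13293687,  0.46433135],
       [ 0.13303696, -0.00255548, -0.99110778,  1.17766319],
       [ 0.        ,  0.        ,  0.        ,  1.        ]])}
side {'vfov': 48.090516187273174, 'cx': 258.37856456882884, 'cy': 187.05532347923184, 'view': array([[ 0.79034058, -0.61212977, -0.02566932, -0.34765954],
       [-0.33196331, -0.39264183, -0.85769036,  0.19743764],
       [ 0.51493895,  0.68638877, -0.5135254 ,  0.79456829],
       [ 0.        ,  0.        ,  0.        ,  1.        ]])}
{'vfov': 66.6352613875199, 'cx': 256.889393894296, 'cy': 193.74848754101558, 'T_tool_cam': array([[-2.26601077e-04, -9.59446159e-01, -2.81891853e-01,
         7.60391668e-02],
       [ 9.99999928e-01, -1.31380735e-04, -3.56691115e-04,
         4.78827101e-04],
       [ 3.05190761e-04, -2.81891913e-01,  9.59446119e-01,
        -1.58354396e-01],
       [ 0.00000000e+00,  0.00000000e+00,  0.00000000e+00,
         1.00000000e+00]])}
0.1 [[-9.73964044e-01 -2.26702048e-01 -4.71351088e-04]
 [-2.26702499e-01  9.73962984e-01  1.44345036e-03]
 [ 1.31845360e-04  1.51272522e-03 -9.99998847e-01]]
```

View pics/top0.png

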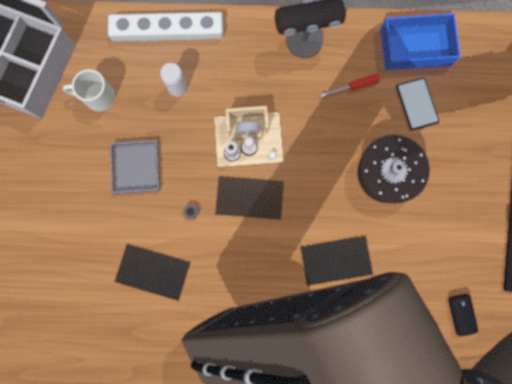

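View pics/side0.png

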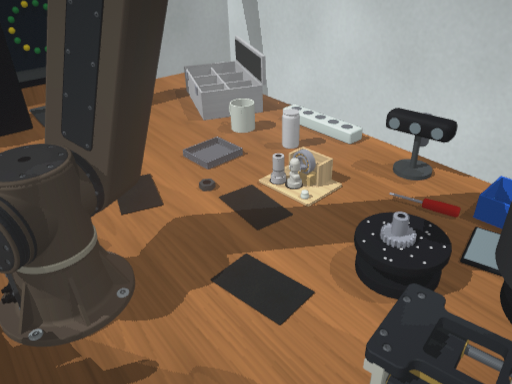

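The top view shows the rack near (248,137), with the coupling at (232,150), the bust at (249,146) and a small pale extra on the rack corner at (272,154). The turntable and gear are at (394,168) and the tray at (135,166). The black mats are at (250,197), (152,271) and (336,259). The side view agrees.

```bash
python3 - <<'E'
from h import *
P=np.load('top0.npy'); im=cv2.imread('pics/top0.png')
for n,(u,v) in dict(m1=(250,197),m2=(152,271),m3=(336,259),tray=(135,166),gear=(396,167),tt=(375,168),coup=(232,149),bust=(248,144),bear=(248,128),knob=(272,154),board=(225,160)).items():
    print(n,np.nanmedian(P[v-1:v+2,u-1:u+2].reshape(-1,3),0).round(3))
# turntable top points
Z=P[...,2]; X=P[...,0];Y=P[...,1]
def rect(name,m):
    n,l,s,c=cv2.connectedComponentsWithStats(m.astype(np.uint8))
    i=1+np.argmax(s[1:,4]); p=P[l==i][:,:2].astype(np.float32)
    print(name,s[i,4],cv2.minAreaRect(p*1000), Z[l==i].mean())
def near(x,y,r): return np.hypot(X-x,Y-y)<r
v,u=np.mgrid[:384,:512]
g=im.max(-1)
def box(a,b,c,d): return (u>a)&(u<b)&(v>c)&(v<d)
rect('m1',(g<75)&box(205,300,170,225)&(Z<.02))
rect('m2',(g<75)&box(105,200,235,310)&(Z<.02))
rect('m3',(g<75)&box(290,380,228,290)&(Z<.02))
rect('tray',box(100,170,130,200)&(abs(Z-.022)<.004))
rect('tt',box(350,440,125,210)&(abs(Z-.08)<.008))
rect('rackbase',box(205,295,90,175)&(abs(Z-.008)<.004)&(g>150))
rect('rackwall',box(205,295,90,175)&(abs(Z-.068)<.006))
rect('gearhub',box(380,410,150,185)&(abs(Z-.128)<.006))
E
```

```text
m1 [0.442 0.013 0.004]
m2 [0.249 0.254 0.005]
m3 [ 0.29  -0.209  0.006]
tray [0.515 0.313 0.004]
gear [ 0.507 -0.327  0.129]
tt [ 0.512 -0.291  0.081]
coup [0.55  0.059 0.08 ]
bust [0.563 0.02  0.083]
bear [0.601 0.021 0.091]
knob [ 0.551 -0.041  0.026]
board [0.536 0.08  0.008]
m1 991 ((439.24822998046875, -1.70849609375), (129.7548370361328, 93.36940002441406), 87.62422180175781) 0.004203910069116564
m2 2389 ((247.19558715820312, 254.60592651367188), (163.69944763183594, 93.0177993774414), 75.26197814941406) 0.004013678504285333
m3 2368 ((286.2884826660156, -208.60861206054688), (93.81783294677734, 164.5424041748047), 10.73013973236084) 0.004282906860938971
tray 113 ((562.1113891601562, 313.47430419921875), (29.30111312866211, 118.66382598876953), 5.285719394683838) 0.021700943958679962
tt 3271 ((511.9542236328125, -339.6490478515625), (167.54335021972656, 168.26870727539062), 83.52523040771484) 0.08040383178162756
rackbase 1931 ((592.5611572265625, 22.03496551513672), (139.8983612060547, 175.51454162597656), 4.654724597930908) 0.008094555376297793
rackwall 221 ((632.0079345703125, 24.349327087402344), (57.44022750854492, 101.87166595458984), 5.5889763832092285) 0.0679814331746617
gearhub 110 ((505.14263916015625, -335.0161437988281), (26.719608306884766, 26.598587036132812), 77.08784484863281) 0.12862783470876316
```

The only mat within reach, m1 at about (0.44, 0), is also the one farthest from the base. Next I'll take close-up wrist looks at the rack and the gear.

```bash
cat >> h.py <<'E'
def R(deg): # tool down, tool y axis at heading deg (90 = world +y)
    a=np.radians(deg); y=np.array([np.cos(a),np.sin(a),0]); z=np.array([0,0,-1.]); x=np.cross(y,z)
    return np.stack([x,y,z],1)
E
python3 - <<'E'
from h import *
q=lambda p,a: (lambda s: None if s is None else np.round(s,0))(robot.ik(p,R(a)))
for a in (90,0,180): print(a,q([.505,-.335,.25],a),q([.55,.05,.2],a),q([.44,.05,.1],a),q([.6,.02,.1],a),q([.505,.313,.1],a))
robot.goto([.505,-.335,.27],R(90)); im,d,P=grab('wrist'); save('w1.png',im); np.save('w1.npy',P); t=robot.read_t()
robot.goto([.56,.02,.26],R(90)); im,d,P=grab('wrist'); save('w2.png',im); np.save('w2.npy',P); print(t,robot.read_t())
E
```

```text
90 [-15.  13.  -6.   0. -70. -75.] [  26.   10.  -17.    0.  -63. -116.] [  32.    6.  -37.    0.  -47. -122.] [  21.   20.  -18.    0.  -52. -111.] [  51.   19.  -19.    0.  -52. -141.]
0 [ -15.   13.   -6.    0.  -70. -165.] [ 26.  10. -17.   0. -63. 154.] [ 32.   6. -37.   0. -47. 148.] [ 21.  20. -18.   0. -52. 159.] [ 51.  19. -19.   0. -52. 129.]
180 [-15.  13.  -6.   0. -70.  15.] [ 26.  10. -17.   0. -63. -26.] [ 32.   6. -37.   0. -47. -32.] [ 21.  20. -18.   0. -52. -21.] [ 51.  19. -19.   0. -52. -51.]
1.9 3.3
```

View pics/w1.png

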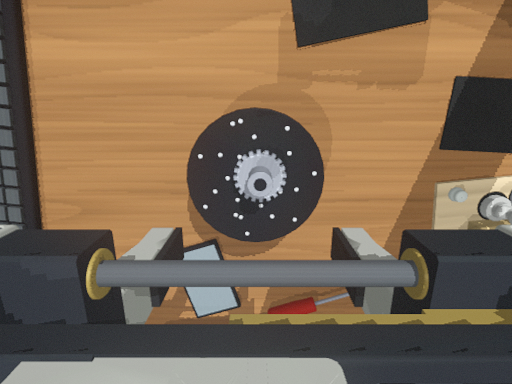

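View pics/w2.png

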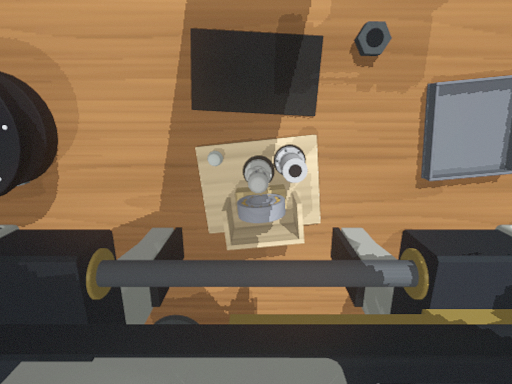

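```bash
python3 - <<'E'
from h import *
def comp(m,P,name,lo=1):
    n,l,s,c=cv2.connectedComponentsWithStats(m.astype(np.uint8))
    for i in np.argsort(-s[1:,4])[:lo]+1:
        p=P[l==i][:,:2].astype(np.float32)*1000
        print(name,s[i,4],c[i].round(),'rect',np.round(sum([list(x) if np.ndim(x) else [x] for x in cv2.minAreaRect(p)],[]),1),'circ',cv2.minEnclosingCircle(p),'z',np.nanmean(P[l==i][:,2]).round(4))
v,u=np.mgrid[:384,:512]
B=lambda a,b,c,d:(u>=a)&(u<b)&(v>=c)&(v<d)
P=np.load('w1.npy');Z=P[...,2]
comp((abs(Z-.08)<.004)&B(170,340,90,228),P,'tt')
comp((Z>.125)&B(220,300,150,200),P,'hub')
comp((abs(Z-.092)<.003)&B(220,300,140,210),P,'disc')
im=cv2.imread('pics/w2.png'); P=np.load('w2.npy');Z=P[...,2]; g=im.max(-1)
comp((abs(Z-.008)<.003)&B(180,335,128,228),P,'board')
comp((Z>.0755)&B(268,312,145,185),P,'coup')
comp((Z>.073)&B(240,273,160,192),P,'bust')
comp((Z>.075)&B(225,290,187,228),P,'bear')
comp((abs(Z-.068)<.004)&B(200,310,180,226),P,'walls',2)
comp((g<70)&(Z<.01)&B(180,335,20,125),P,'mat')
comp((Z<.03)&(Z>.003)&B(410,512,60,200),P,'tray')
E
python3 - <<'E'
import cv2
im=cv2.imread('pics/w2.png')[125:257,185:335]
cv2.imwrite('pics/w2c.png',cv2.resize(im,None,fx=4.5,fy=4.5,interpolation=cv2.INTER_CUBIC))
E
```

```text
tt 11717 [254. 170.] rect [ 501.6 -338.2  168.5  148.4   90. ] circ ((511.50799560546875, -337.8899841308594), 84.63102722167969) z 0.0801
hub 519 [259. 183.] rect [ 505.8 -332.4   26.6   27.1   89.4] circ ((505.7143249511719, -332.3680419921875), 13.93593692779541) z 0.1282
disc 1260 [259. 173.] rect [ 505.7 -332.6   60.9   61.4   81.6] circ ((505.6651611328125, -332.6495666503906), 31.105207443237305) z 0.0921
board 6046 [257. 178.] rect [592.7  23.1 131.8 170.3   5.7] circ ((592.8790893554688, 23.09423828125), 106.43022155761719) z 0.0082
coup 492 [294. 170.] rect [554.3  63.3  29.2  28.4   2.8] circ ((554.4967041015625, 63.59791564941406), 14.949090003967285) z 0.0801
bust 319 [258. 182.] rect [569.7  20.2  23.6  23.1   0. ] circ ((570.6424560546875, 20.107866287231445), 12.745688438415527) z 0.0797
bear 771 [261. 212.] rect [605.7  24.   20.3  54.4   4.3] circ ((605.5634765625, 24.389455795288086), 28.014976501464844) z 0.0867
walls 121 [299. 214.] rect [614.   73.6  30.9   6.3   5.5] circ ((614.062744140625, 73.09052276611328), 15.515947341918945) z 0.0678
walls 83 [224. 217.] rect [618.8 -22.3  21.2   6.    5.9] circ ((618.7354736328125, -22.237884521484375), 10.646406173706055) z 0.0678
mat 10240 [255.  72.] rect [440.3  16.7 168.8  99.3  87. ] circ ((440.8166809082031, 17.033042907714844), 96.4018783569336) z 0.0041
tray 7831 [468. 129.] rect [511.6 311.4 130.  119.9   5.4] circ ((511.41229248046875, 310.73089599609375), 86.63265991210938) z 0.0071
```

View pics/w2c.png

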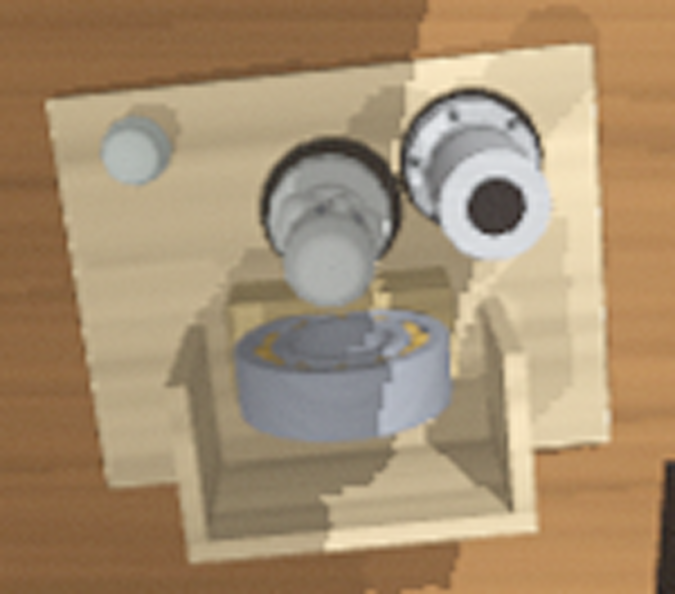

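The crop shows the coupling on the outer spot, the bust on the inner spot and the bearing behind them in the niche. A small extra knob at the left corner is out of the way. All fits agree: rack origin (0.6066, 0.0245), yaw about 5.4°. I'll move the gear first.

```bash
cat >> h.py <<'E'
YAW=5.4
def pick(x,y,z,a,op,up,first=True):
    """z: TCP height at grasp; op: opening before; up: TCP height above"""
    robot.move_gripper(op)
    robot.goto([x,y,up],R(a))
    robot.servo_line([x,y,z],speed=.12)
    robot.move_gripper(0); robot.dwell(.2)
    print('grip w mm',robot.read_grip_width()*88,'F',robot.read_finger_force())
    robot.servo_line([x,y,up],speed=.12)
    print(' lifted w',robot.read_grip_width()*88,robot.read_force().round(1) if hasattr(robot.read_force(),'round') else robot.read_force())
def place(x,y,z,a,op,up,near=.04):
    robot.goto([x,y,up],R(a))
    if up>z+near: robot.servo_line([x,y,z+near],speed=.15)
    robot.servo_line([x,y,z+.001],speed=.05)
    print(' low',robot.read_position(),robot.read_force())
    robot.move_gripper(op); robot.dwell(.2)
    robot.servo_line([x,y,up],speed=.15)
    print(' t',robot.read_t())
E
python3 - <<'E'
from h import *
pick(.5057,-.3325,.098,90,.8,.22)
place(.5116,.311,.022,90,.5,.22)
im,d,P=grab('wrist'); save('w3.png',im); np.save('w3.npy',P)
Z=P[...,2]; m=(Z>.046)&(Z<.06); m[228:]=0; print(m.sum(),np.nanmedian(P[m],0))
E
```

```text
grip w mm 27.1955194081805 F 30.000069737434387
 lifted w 27.390403613519847 [ 0.1  0.1 -2.8]
 low [0.51177926 0.31119135 0.02314913] [-0.3911078   0.09732221 -2.37962901]
 t 15.15
698 [0.51742335 0.30528562 0.05225766]
```

View pics/w3.png

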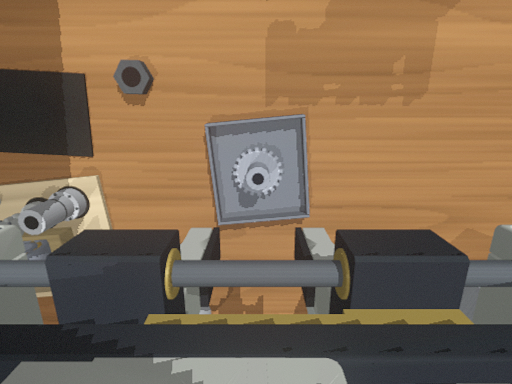

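The gear lies flat in the tray, at pixel (257,172). Coupling next, then the bust.

```bash
python3 - <<'E'
from h import *
pick(.5545,.0640,.046,185.4,.44,.15)
place(.4425,.0587,.042,185.4,.6,.15)
pick(.5700,.0205,.046,95.4,.5,.15)
place(.438,-.0253,.042,95.4,.45,.15)
robot.goto([.52,.02,.26],R(95.4)); im,d,P=grab('wrist'); save('w4.png',im); np.save('w4.npy',P)
Z=P[...,2]; m=(Z>.064)&(Z<.1); m[228:]=0
n,l,s,c=cv2.connectedComponentsWithStats(m.astype(np.uint8))
for i in range(1,n):
    if s[i,4]>60: print(c[i].round(),s[i,4],np.round(cv2.minEnclosingCircle((P[l==i][:,:2]*1000).astype(np.float32))[0],1),cv2.minAreaRect((P[l==i][:,:2]*1000).astype(np.float32)),np.nanmax(P[l==i][:,2]))
E
```

```text
grip w mm 29.554669280169076 F 30.00051498413086
 lifted w 29.741283026090127 [-0.8  0.7 -1.6]
 low [0.44204035 0.0584203  0.04281596] [-1.68880348 -1.9181165  -0.6334867 ]
 t 23.7167
grip w mm 24.709386908275345 F 30.0008596846601
 lifted w 24.364270135581293 [-0.   0.3 -1.9]
 low [ 0.43805564 -0.02526219  0.04291026] [-0.14866693 -1.06458799 -0.99296342]
 t 31.85
[ 12. 149.] 2511 [ 518.7 -289.4] ((521.1995239257812, -271.09698486328125), (36.951377868652344, 138.2639617919922), 82.17214965820312) 0.08220539415317546
[224. 100.] 423 [438.3 -25.2] ((438.91741943359375, -25.256193161010742), (25.131046295166016, 25.07452392578125), 77.58501434326172) 0.08066727691250469
[296. 110.] 578 [441.7  57.8] ((441.6239929199219, 57.49413299560547), (28.15675926208496, 28.92740821838379), 5.40060567855835) 0.07874841704530655
```

View pics/w4.png

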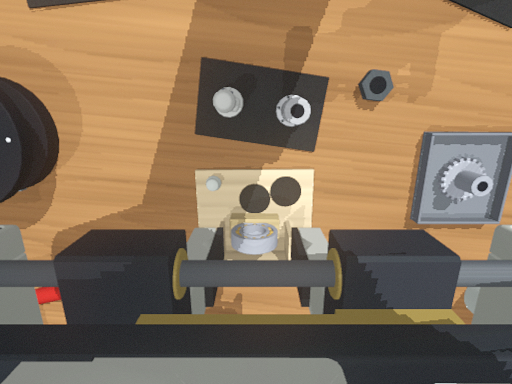

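Both pieces stand on the mat, at (228,101) and (293,111), and the two spots are free. Bearing next.

```bash
python3 - <<'E'
from h import *
pick(.6060,.0243,.054,185.4,.36,.19)
place(.5117,-.3382,.126,185.4,.45,.20)
robot.goto([.4917,-.3382,.27],R(90)); im,d,P=grab('wrist'); save('w5.png',im)
Z=P[...,2]; m=(Z>.14)&(Z<.175); m[228:]=0
print(m.sum(),cv2.minAreaRect((P[m][:,:2]*1000).astype(np.float32)),np.nanmax(P[m][:,2]))
m=(abs(Z-.08)<.004); m[228:]=0; print(cv2.minEnclosingCircle((P[m][:,:2]*1000).astype(np.float32)))
E
```

```text
grip w mm 19.66730037956663 F 29.956069034783468
 lifted w 19.882484224714847 [-0.3 -0.6 -3. ]
 low [ 0.51181017 -0.33826949  0.12689654] [-0.18136941 -0.28452167 -2.8871425 ]
 t 41.675
1311 ((511.3470764160156, -338.3937683105469), (20.176218032836914, 59.78743362426758), 5.171205043792725) 0.16536658304775043
((511.5462341308594, -338.3088073730469), 84.89653015136719)
```

View pics/w5.png

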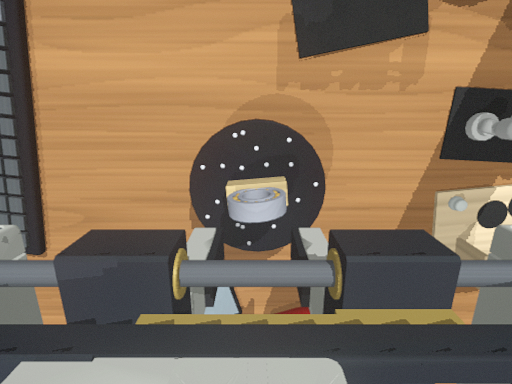

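```bash
python3 - <<'E'
from h import *
pick(.4383,-.0252,.042,95.4,.5,.15)
place(.5700,.0205,.046,95.4,.45,.15)
pick(.4420,.0582,.042,185.4,.6,.15)
place(.5545,.0640,.046,185.4,.44,.15)
robot.goto([.52,.02,.26],R(95.4)); im,d,P=grab('wrist'); save('w6.png',im)
Z=P[...,2]; m=(Z>.07)&(Z<.1)&(P[...,1]>-.1); m[228:]=0
n,l,s,c=cv2.connectedComponentsWithStats(m.astype(np.uint8))
for i in range(1,n):
    if s[i,4]>60: print(c[i].round(),s[i,4],np.round(cv2.minEnclosingCircle((P[l==i][:,:2]*1000).astype(np.float32))[0],1),np.nanmax(P[l==i][:,2]))
E
```

```text
grip w mm 24.48900847485677 F 30.000841502915137
 lifted w 24.65344275309566 [ 0.1  0.  -1.8]
 low [0.57006876 0.02052654 0.04685551] [ 0.26143516 -0.17036485 -0.57415382]
 t 51.2917
grip w mm 29.688779821334872 F 30.000933408737183
 lifted w 29.911324395942863 [ 0.2  0.7 -2.2]
 low [0.55463552 0.06404114 0.04689375] [-0.07507526 -0.06185983 -2.61367177]
 t 59.375
[289. 205.] 483 [554.   63.4] 0.08227569418855579
[253. 213.] 321 [569.6  19.9] 0.08404845963510699
```

View pics/w6.png

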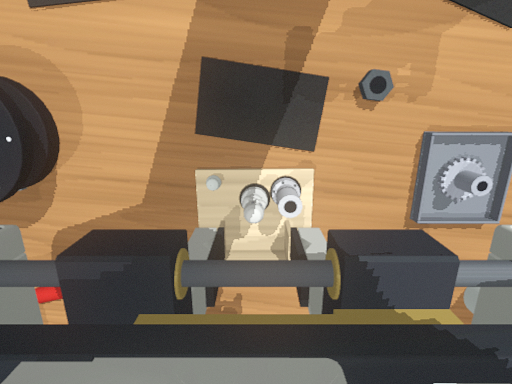

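The bust (254,203) and the coupling (288,197) are back upright on their spots, within about 1 mm of where they started. The gear is still flat in the tray at (467,180).

```bash
python3 -c "
from rig import robot
print(robot.job_done())"
```

```text
the job is handed in; nothing more can be done
None
```

The job is handed in (verdict not shown), with every placement confirmed by camera: gear flat in the tray, bearing centred on the turntable, bust and coupling upright within about 1 mm of their starting spots, nothing tipped, about 60 s of the 144 s used.

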